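Pulse the camper's herb grinder

ROBOT

A 7-joint arm with a two-finger parallel gripper is mounted at the origin on the work surface. World frame = base frame: x ahead of the robot, y to its left, z up, the work surface at z = 0. Lengths are in m, angles in rad, forces in N, time in s.
With the tool pointing down it reaches from about 0.425 to 0.925 m from the base axis. Payload 6.8 kg.
Tool frame: the origin (TCP) lies midway between the tips of the shut fingers; the grasp point (between the pads) lies 19 mm behind it; z points along the fingers, y is the line along which they close (so a half turn about z gives the same grasp; the last joint's range is limited). The gripper opens to 85 mm and grips with 20 to 120 N. Pads are 22 mm wide; open, the fingers measure 114 mm over their backs; the gripper's body (76 mm by 85 mm) begins 54 mm behind the grasp point. The pads swing forward as they close: fully open they stand 13 mm farther back than shut.
Start: joints at [1.046, 0.477, 0.022, 1.555, -0.011, 1.109, -0.083], TCP at [0.273, -0.617, 0.231] pointing down, gripper open.
Joint ranges: [-2.96, 2.96], [-0.34, 2.1], [-1.41, 1.46], [0.24, 2.44], [-1.37, 4.51], [0.17, 1.92], [-2.96, 2.96]. Speed limits (rad/s): [2.39, 2.39, 3.14, 3.14, 3.14, 3.14, 3.14].

INTERFACE

Orientations are given as a rotation vector (axis times angle).
In Python, from bench import get_obs, grab_frame, camera_params, r gives the robot as it stands.
- The arm moves only by the shell command python3 -m jog 'ROWS' [FORCE]. ROWS is JSON, a list of rows, each an object of numbers: "rx", "ry", "rz": the turn, a rotation vector about the world's x, y, z scaled (see below); "x", "y", "z": the shift along the world's x, y, z scaled (see below); "jaw": the opening, from -1 (shut) to 1 (fully open). In form: [{"rx": .., "ry": .., "rz": .., "x": .., "y": .., "z": .., "jaw": ..}, ...]. A call has 1 to 8 rows; each row shifts and turns the commanded pose from where the row before left it; what a row does not reach is not made up. The controller multiplies each number of a shift by 60 mm and each number of a turn by 10 degrees. A row lasts 1/8 s, in which the tool goes at most 62.5 mm and 10.7 degrees, less where a joint would pass 70% of its speed; a pose out of reach is approached as far as the arm can. A call with a number of a shift or a turn outside -1 to 1 is refused whole. A call with a gripper value outside its range is refused whole. The fingers move at their own pace and stop on an object; FORCE is the grip in N (left out, the last holds). Time passes only in rows, so rows that do not move let the fingers close. It gives the time, the measured TCP pose, the force, the opening and the grip force at its end, in the units of the state.
- get_obs(): the state, without advancing time (a new reading comes with each control period).
- grab_frame(name): name is "side" or "top" or "wrist"; returns the picture (480x640x3 uint8, red, green, blue); there is no depth.
- camera_params(name): a dict with "fx", "fy", "cx", "cy" (pixels), "k1" (the pictures are not rectified: a ray, as slopes to the right and down, at radius r is drawn at 1 + k1 r^2 times it, then the intrinsics apply), "R" (3x3) and "t" (3): a world point X has camera coordinates R X + t. Camera axes: x right, y down, z forward; pixel columns grow to the right and rows downward; lengths in m; the calibration is good to about 2 mm. A picture is of the moment at which its call begins: read the wrist's pose just before it. camera_params takes no time and is no camera call; for the wrist camera it gives the pose at the moment of the call.
- r.hand_in(): hands the job in; it is judged then, once.
The state is a dict: "clock": time; "joints": joint angles; "qvel": joint speeds; "tau": joint torques, N m; "tcp_pos": TCP position; "orientation": TCP orientation; "contact_force": force on the tool from outside, world axes, zero at the start; "moment": the same for the moment, N m; "grip_width": finger opening in m; "gripper_force": force on a finger pad.
Only numpy, scipy, OpenCV 4.12 (cv2) and the standard library are available. Lean on these libraries where they do the work, as an engineer would, in place of code of your own. Each camera call takes 0.05 s, during which the arm holds its last target. There are 200 camera calls.

TASK

Make the grinder ready and pulse it: first turn its black speed dial fully anticlockwise (seen from above) to its end stop, and only then fit the mint lid so that its cross pin drops through the two notches and the lid sits flush on the steel collar. Twist the lid clockwise until it is half-way to the lock click (from the blue marks to the yellow marks, 30 degrees), never as far as the click at the red marks, and finish while holding the lid still there against its return spring. Leave the mugs, tumblers, jar and spoon where they are.

Things in the scene. Friction and masses are not known exactly. Their poses are not given: they have to be found in the camera images.
- collar (a point): Centre of the grinder's round mouth, on the top face of its steel collar, 125 mm above the table; axes are the grinder's, z up. Collar 104 mm outside, opening 66 mm, 8 mm thick; two notches 17 mm wide along its +x and -x, out to 43 mm from the axis. The lid fits either way round, bar along this x axis, straight down until its disc rests on the collar (lid_grip then 32 mm above this point).
- lid_grip (a point): Point on the axis of the loose mint lid (0.1 to 0.2 kg), in its upright grip bar, 12 mm below the bar's top. x along the bar, z up. Bar 62 mm long (x), 18 mm thick (y), 36 mm high, on a disc 90 mm wide, 8 mm thick, top 24 mm and underside 32 mm below this point. The lid starts upright on the table, on its plug, this point 56 mm above the table.
- grinder: White grinder with a 60 mm high deck, fixed; origin on the table under the collar's centre, same axes. Rim marks on both sides: blue at the notches, yellow 30 degrees clockwise (half-way, pulse), red 60 degrees clockwise (lock click). The dial's axis is 115 mm from the collar's axis, to -y.
- dial_grip (a point): Point on the speed dial's vertical axis, at the height to grip (97 mm above the table), 7 mm below the top of its black grip bar. x runs along the bar. The bar is 42 mm long, 14 mm thick and 32 mm high, on a disc 44 mm in diameter; it turns with the dial.
- dial (a joint): Angle of the speed dial, rad, growing clockwise seen from above: 0 = end stop fully anticlockwise (minimum; bar then along the collar's x axis), 4.6 = other stop. Light friction, stays where it is left.
- pulse_ring (a joint): Spring ring under the collar, turned by the lid's pin; rad, clockwise seen from above: 0 = rest, notches open; 0.52 (30 degrees) = half-way, yellow mark; a catch resists from about 0.7 and clicks at 0.8 to 0.9, locked near 1.05 (red mark). The lid turns about 0.06 rad further than the ring (play). The spring pushes back with 0.11 N m at rest, 0.17 N m half-way.
- lid: The same lid; origin at the centre of its underside, 56 mm below lid_grip, same axes. Under the disc a plug, 60 mm wide, 24 mm long, crossed by a round steel pin along x: 12 mm thick, 80 mm between its round tips, its centre 8 mm above the origin. Play in the collar about 3 mm each way. Twisted clockwise, the pin passes under the collar and turns the pulse ring.
- mug: White striped mug, 78 mm wide, 90 mm high, handle at its own +y; origin at the centre of its underside. Not to be moved. It stands to the robot's left near the lid; the two may have swapped places.
- mug2: A second such mug. Not to be moved.
- tumbler: Clear plastic tumbler upside down, 72 mm wide, 110 mm high; origin at the centre of its underside. Not to be moved.
- tumbler2: A second such tumbler. Not to be moved.
- jar: Amber glass jar with black cap, 72 mm wide, 110 mm high; origin at the centre of its underside. Not to be moved.
- spoon: Steel spoon 160 mm long, lying on the table; origin at its middle, on its underside. Not to be moved.
Things that resemble listed ones, but are neither listed nor needed, are in the scene too. Of the things like the lid, leave any that is brown; of the rest the smaller one is meant.

How it is judged:
By the outcome, as a careful person would: the job done as asked, in the order asked, and still so for the second after the job is handed in, while the arm keeps its last pose, push and grip.
It also fails if it takes over 64 s, if anything falls off the work surface, if the arm or the gripper's body presses on something with over 40 N, if the wrist force passes 120 N, or if a joint passes its speed limit or range.

## Working session

There is one attempt and no reset: what is moved stays moved. The work goes in short steps, Python scripts to look and compute and a shell command to move; the robot and the scene stay as the last step left them, time stands still between calls to the robot, and variables do not carry over. Pictures are saved under pics/ and viewed, at most 10 in all, crops included, and the job is handed in when it is done.

```bash
mkdir -p pics; ls; cat > h.py <<'E'
import numpy as np,cv2
from bench import get_obs, grab_frame, camera_params, r
from scipy.spatial.transform import Rotation as Ro
def save(n,f):
    im=grab_frame(n); cv2.imwrite(f,im[:,:,::-1]); return im
def ray(P,u,v):
    x=(u-P['cx'])/P['fx']; y=(v-P['cy'])/P['fy']; a,b=x,y
    for _ in range(20):
        s=1+P['k1']*(a*a+b*b); a,b=x/s,y/s
    R=np.array(P['R']);t=np.array(P['t'])
    return -R.T@t, R.T@np.array([a,b,1])
def atz(P,u,v,z):
    o,d=ray(P,u,v); return o+d*(z-o[2])/d[2]
def proj(P,X):
    c=np.array(P['R'])@np.array(X)+np.array(P['t']); a,b=c[:2]/c[2]; s=1+P['k1']*(a*a+b*b)
    return P['fx']*a*s+P['cx'],P['fy']*b*s+P['cy']
E
python3 - <<'E'
from h import *
import json,pickle
a=save('top','pics/top0.png'); b=save('side','pics/side0.png')
o=get_obs();print(o['clock'],o['tcp_pos'],o['orientation'],o['grip_width'])
pickle.dump({n:camera_params(n) for n in('top','side')},open('cams.pkl','wb'))
for n in('top','side'):
    P=camera_params(n);print(n,P['fx'],-np.array(P['R']).T@np.array(P['t']),P['R'])
E
```

```text
pics
0.1 [ 0.27303896 -0.6167559   0.23044745] [-3.07212900e+00 -6.49697460e-01  7.14305446e-04] 0.08570835994114094
top 601.4436431781501 [0.22680095 0.00896766 1.62084782] [[ 0.01903827 -0.99981456  0.0028961 ]
 [-0.97685831 -0.01921818 -0.21302231]
 [ 0.21303846  0.0012265  -0.97704304]]
side 508.33984105556266 [0.216921   0.92630438 1.01744329] [[-0.9401     -0.34089597  0.00138663]
 [-0.23282662  0.63909188 -0.73304389]
 [ 0.24900552 -0.6894574  -0.68017993]]
```

View pics/top0.png

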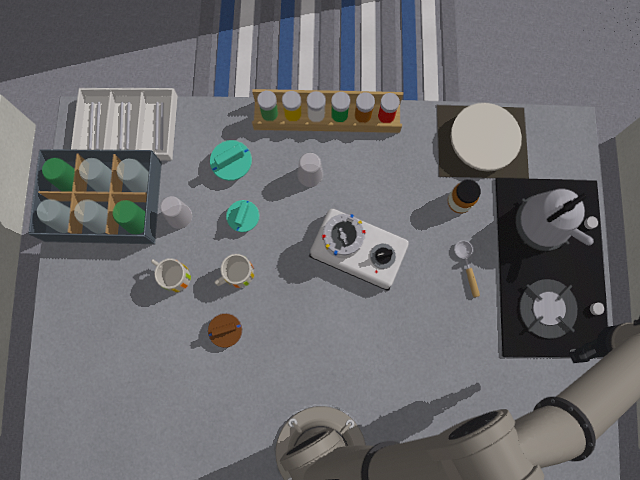

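View pics/side0.png

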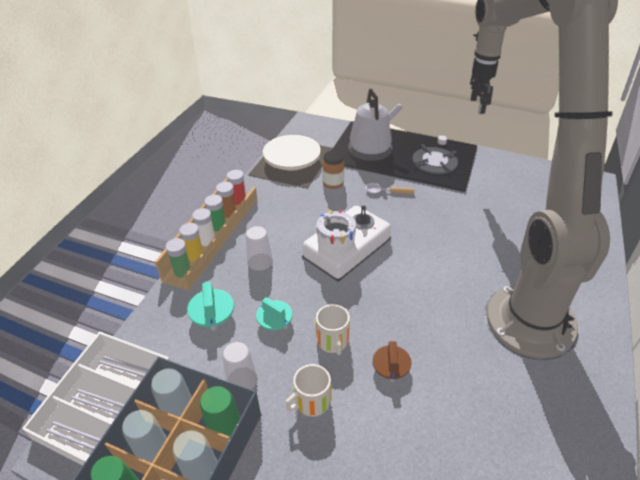

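Top view: there are three lid-like things, mint at (231,160), mint at (242,216) and brown at (225,331). The brown one is out, and of the two mint ones (242,216) is smaller, so it is the lid. The grinder's collar is near (343,234) and its dial near (383,255). I'll enlarge both to confirm.

```bash
python3 - <<'E'
import cv2,numpy as np
im=cv2.imread('pics/top0.png')
c=cv2.resize(im[135:295,205:415],None,fx=3.8,fy=3.75,interpolation=cv2.INTER_CUBIC)
cv2.imwrite('pics/c1.png',c);print(c.shape)
E
```

```text
(600, 798, 3)
```

View pics/c1.png

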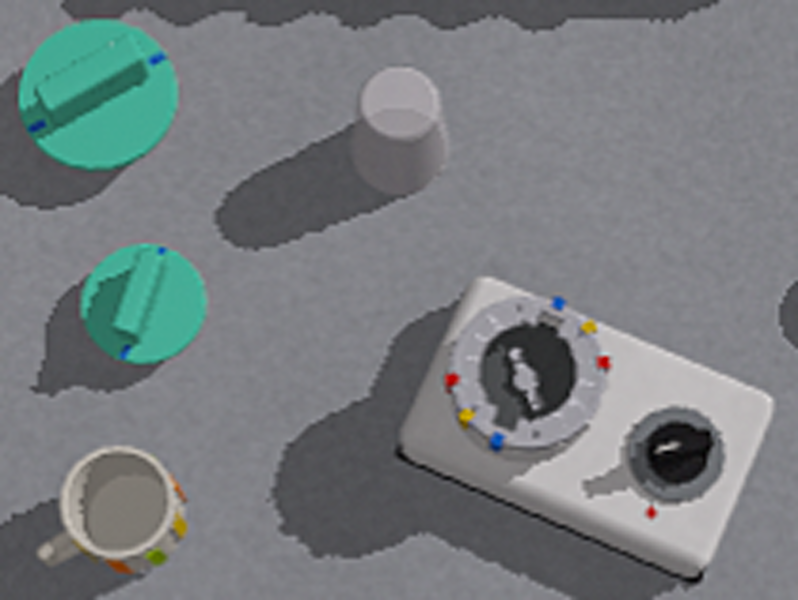

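Crop: the small mint lid is confirmed, with its disc at (144,303) and blue marks at (161,250) and (125,352). The collar centre is about (527,372) with blue marks at (558,303) and (497,441). The dial disc is about (674,455).

```bash
cat > st.py <<'E'
from h import *
o=get_obs();R=Ro.from_rotvec(o['orientation']).as_matrix()
print('t',o['clock'],'tcp',np.round(o['tcp_pos'],4),'yaw_y deg',np.degrees(np.arctan2(R[1,1],R[0,1])).round(2),'z',R[:,2].round(3),'w',round(o['grip_width'],4),'gf',o['gripper_force'],'F',np.round(o['contact_force'],1),'M',np.round(o['moment'],2),'q',np.round(o['joints'],2))
E
python3 st.py; python3 - <<'E'
from h import *
import pickle
P=pickle.load(open('cams.pkl','rb'))['top']
def g(u,v,z): return atz(P,205+u/3.8,135+v/3.75,z)[:2]
d=lambda a,b:np.degrees(np.arctan2(*(a-b)[::-1]))
print('lid disc',g(144,303,.032)); a,b=g(161,250,.032),g(125,352,.032);print('marks',(a+b)/2,d(a,b))
a,b=g(558,303,.122),g(497,441,.122);print('collar',(a+b)/2,d(a,b),np.linalg.norm(a-b), g(527,372,.125))
print('dial',g(674,455,.072)); a,b=g(712,442,.104),g(650,460,.104);print(d(a,b),(a+b)/2)
W=camera_params('wrist');R=np.array(W['R']);o=get_obs();print(W['fx'],'wrist cam in tool',Ro.from_rotvec(o['orientation']).as_matrix().T@(-R.T@np.array(W['t'])-o['tcp_pos']),R.T[:,2])
E
```

```text
t 0.1 tcp [ 0.273  -0.6168  0.2304] yaw_y deg -66.12 z [-0.001  0.001 -1.   ] w 0.0857 gf 0.0 F [ 0.   0.1 -0.4] M [ 0.01  0.03 -0.02] q [ 1.05  0.48  0.02  1.56 -0.01  1.11 -0.08]
lid disc [0.61819845 0.22157536]
marks [0.61987373 0.22232476] -16.18053786123639
collar [ 0.5530585 -0.050471 ] -22.413140687704214 0.10477678260120199 [ 0.55206929 -0.04987332]
dial [ 0.50628791 -0.15394519]
-72.43869186030506 [ 0.50338779 -0.15535278]
411.8080928415538 wrist cam in tool [ 0.06750199  0.0002551  -0.14256895] [-0.24354789 -0.10590346 -0.96408966]
```

```bash
python3 -m jog '[{"x":0.44,"y":0.87,"z":0.2},{"x":0.44,"y":0.87,"z":0.2},{"x":0.44,"y":0.87,"z":0.2},{"x":0.44,"y":0.87,"z":0.2},{"x":0.44,"y":0.87},{"x":0.44,"y":0.87},{"x":0.44,"y":0.87},{"x":0.44,"y":0.87}]'
python3 -m jog '[{"x":0.4,"y":0.74},{}]'; python3 st.py;python3 - <<'E'
from h import *
import pickle
P=camera_params('wrist');pickle.dump(P,open('w1.pkl','wb'))
save('wrist','pics/w1.png')
for X in [(.507,-.155,.104),(.553,-.0505,.125)]: print(proj(P,X))
E
```

```text
t 0.1 tcp [ 0.273  -0.6168  0.2304] yaw_y deg -66.12 z [-0.001  0.001 -1.   ] w 0.0857 gf 0.0 F [ 0.   0.1 -0.4] M [ 0.01  0.03 -0.02] q [ 1.05  0.48  0.02  1.56 -0.01  1.11 -0.08]
(np.float64(-37.31560908929663), np.float64(-176.05694311924032))
(np.float64(877.9116544083554), np.float64(897.9008601126079))validation failed for argument at $[0]...
validation failed for argument at $[0]...
```

View pics/w1.png

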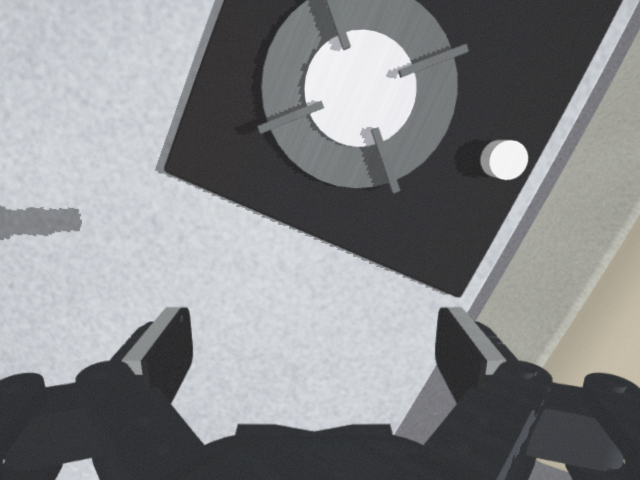

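The rows were refused because every key is required. The arm has not moved, and the picture only shows the stove.

```bash
python3 -m jog '[{"rx":0,"ry":0,"rz":0,"x":0.44,"y":0.87,"z":0.2,"jaw":1},{"rx":0,"ry":0,"rz":0,"x":0.44,"y":0.87,"z":0.2,"jaw":1},{"rx":0,"ry":0,"rz":0,"x":0.44,"y":0.87,"z":0.2,"jaw":1},{"rx":0,"ry":0,"rz":0,"x":0.44,"y":0.87,"z":0.2,"jaw":1},{"rx":0,"ry":0,"rz":0,"x":0.44,"y":0.87,"z":0,"jaw":1},{"rx":0,"ry":0,"rz":0,"x":0.44,"y":0.87,"z":0,"jaw":1},{"rx":0,"ry":0,"rz":0,"x":0.44,"y":0.87,"z":0,"jaw":1},{"rx":0,"ry":0,"rz":0,"x":0.44,"y":0.87,"z":0,"jaw":1}]'
python3 -m jog '[{"rx":0,"ry":0,"rz":0,"x":0.4,"y":0.74,"z":0,"jaw":1},{"rx":0,"ry":0,"rz":0,"x":0,"y":0,"z":0,"jaw":1}]'; python3 st.py;python3 - <<'E'
from h import *
import pickle
P=camera_params('wrist');pickle.dump(P,open('w1.pkl','wb'))
save('wrist','pics/w1b.png')
for X in [(.507,-.155,.104),(.553,-.0505,.125)]: print(proj(P,X))
E
```

```text
clock: 1.15
tcp_pos: [0.4849, -0.1979, 0.2793]
orientation: [3.073, 0.65, 0.0]
contact_force: [0.9, -0.9, -0.6]
grip_width: 0.0857
gripper_force: 0.0
clock: 1.4
tcp_pos: [0.5101, -0.1503, 0.2793]
orientation: [-3.069, -0.662, -0.002]
contact_force: [0.1, -0.6, -0.2]
grip_width: 0.0855
gripper_force: 0.0
t 1.4 tcp [ 0.5101 -0.1503  0.2793] yaw_y deg -65.65 z [ 0.001  0.002 -1.   ] w 0.0855 gf 0.0 F [ 0.1 -0.6 -0.2] M [-0.05  0.05  0.03] q [ 0.39  0.21 -0.25  1.83  0.06  1.11 -1.03]
(np.float64(317.26820259373517), np.float64(226.1646613932305))
(np.float64(207.93925767439444), np.float64(113.6547324700366))
```

View pics/w1b.png

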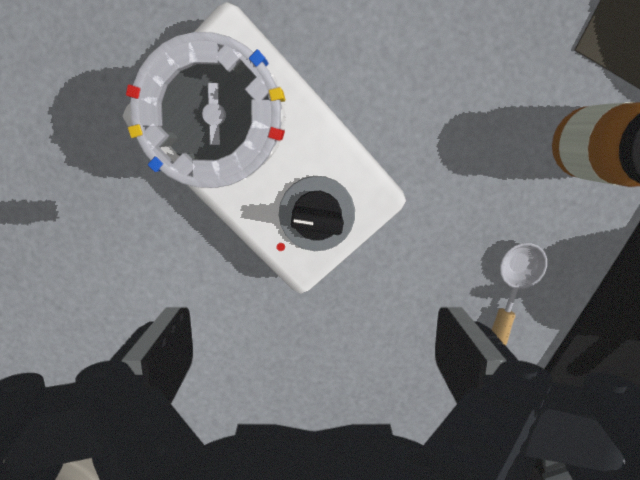

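Wrist view: the dial is at (317,213) with its white pointer to the left at (294,221). The red dot at (281,246) lies on the collar's x line, which makes it the likely minimum, about 40° anticlockwise of the pointer. The blue marks are at (155,164) and (258,59).

```bash
python3 - <<'E'
from h import *
import pickle
P=pickle.load(open('w1.pkl','rb'))
im=cv2.imread('pics/w1b.png')
g=lambda u,v,z: atz(P,u,v,z)[:2]
d=lambda a,b:np.degrees(np.arctan2(*(a-b)[::-1]))
a,b=g(258,59,.122),g(155,164,.122);print('collar',(a+b)/2,d(a,b),np.linalg.norm(a-b),g(207,110,.125))
print('dial disc',g(317,213,.072)); a,b=g(313,223,.104),g(293,221,.104);print('white',d(a,b),a,b)
c=cv2.resize(im[170:270,260:375],None,fx=5,fy=5,interpolation=cv2.INTER_CUBIC)
c2=cv2.resize(im[20:200,115:300],None,fx=2.7,fy=2.7,interpolation=cv2.INTER_CUBIC)[:500]
c2=c2[:486]; c2=np.pad(c2,((0,500-len(c2)),(0,0),(0,0)))
c=cv2.resize(c,(c.shape[1]//2,c.shape[0]//2)); c=np.pad(c,((0,250),(0,0),(0,0)))
cv2.imwrite('pics/c2.png',np.hstack([c,c2]));print(c.shape,c2.shape)
E
```

```text
collar [ 0.55236037 -0.04744844] -23.293357306236146 0.10450025688105348 [ 0.55502421 -0.04901843]
dial disc [ 0.51099795 -0.15318798]
white -71.5161585539424 [ 0.50794178 -0.15087091] [ 0.50291621 -0.13583699]
(500, 287, 3) (500, 500, 3)
```

View pics/c2.png

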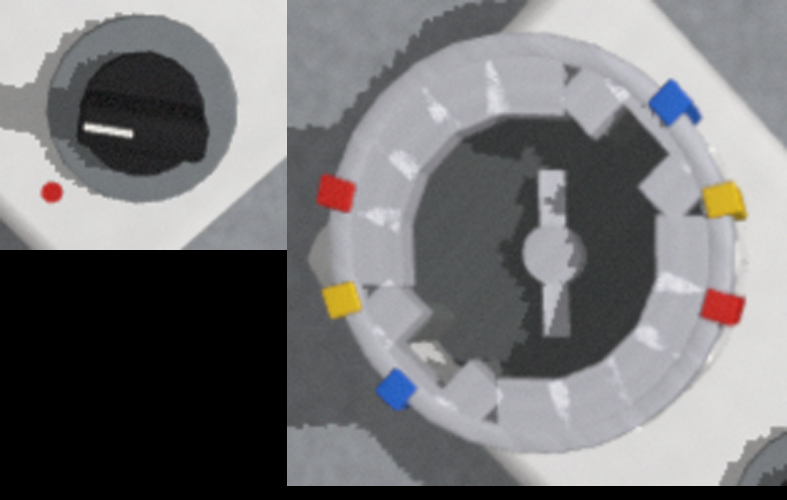

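```bash
python3 -m jog '[{"rx":0,"ry":0,"rz":1,"x":0,"y":0,"z":-0.2,"jaw":0.2},{"rx":0,"ry":0,"rz":1,"x":0,"y":0,"z":-0.2,"jaw":0.2},{"rx":0,"ry":0,"rz":1,"x":0,"y":0,"z":-0.2,"jaw":0.2},{"rx":0,"ry":0,"rz":1,"x":0,"y":0,"z":-0.2,"jaw":0.2},{"rx":0,"ry":0,"rz":1,"x":0,"y":0,"z":-0.2,"jaw":0.2},{"rx":0,"ry":0,"rz":1,"x":0,"y":0,"z":-0.2,"jaw":0.2},{"rx":0,"ry":0,"rz":1,"x":0,"y":0,"z":-0.2,"jaw":0.2},{"rx":0,"ry":0,"rz":1,"x":0,"y":0,"z":-0.2,"jaw":0.2}]' >/dev/null
python3 -m jog '[{"rx":0,"ry":0,"rz":0.41,"x":-0.02,"y":-0.07,"z":-0.4,"jaw":0.2},{"rx":0,"ry":0,"rz":0,"x":0,"y":0,"z":0,"jaw":0.2}]'; python3 st.py
```

```text
clock: 2.7
tcp_pos: [0.505, -0.1614, 0.1576]
orientation: [-1.85, -2.535, 0.004]
contact_force: [-0.4, 0.9, 0.2]
grip_width: 0.0517
gripper_force: 0.0
t 2.7 tcp [ 0.505  -0.1614  0.1576] yaw_y deg 17.76 z [-0.004  0.    -1.   ] w 0.0517 gf 0.0 F [-0.4  0.9  0.2] M [-0.03 -0.    0.  ] q [ 0.56  0.37 -0.45  1.95  0.21  0.88  0.31]
```

```bash
python3 -m jog '[{"rx":0,"ry":0,"rz":0.07,"x":0.06,"y":0.11,"z":-0.4,"jaw":0.2},{"rx":0,"ry":0,"rz":0,"x":0,"y":0,"z":0,"jaw":0.2},{"rx":0,"ry":0,"rz":0,"x":0,"y":0,"z":0,"jaw":0.2}]'; python3 st.py
```

```text
clock: 3.08
tcp_pos: [0.5112, -0.1535, 0.1363]
orientation: [1.833, 2.55, -0.0]
contact_force: [-0.3, 0.1, 0.4]
grip_width: 0.0513
gripper_force: 0.0
t 3.075 tcp [ 0.5112 -0.1535  0.1363] yaw_y deg 18.59 z [ 0.001 -0.001 -1.   ] w 0.0513 gf 0.0 F [-0.3  0.1  0.4] M [-0.01 -0.    0.03] q [ 0.54  0.4  -0.45  1.96  0.23  0.83  0.29]
```

```bash
python3 -m jog '[{"rx":0,"ry":0,"rz":0,"x":-0.03,"y":-0.02,"z":-0.46,"jaw":0.2},{"rx":0,"ry":0,"rz":0,"x":0,"y":0,"z":-0.46,"jaw":0.2},{"rx":0,"ry":0,"rz":0,"x":0,"y":0,"z":0,"jaw":0.2},{"rx":0,"ry":0,"rz":0,"x":0,"y":0,"z":0,"jaw":-1},{"rx":0,"ry":0,"rz":0,"x":0,"y":0,"z":0,"jaw":-1},{"rx":0,"ry":0,"rz":0,"x":0,"y":0,"z":0,"jaw":-1},{"rx":0,"ry":0,"rz":0,"x":0,"y":0,"z":0,"jaw":-1}]' 30; python3 st.py
```

```text
clock: 3.95
tcp_pos: [0.5089, -0.1549, 0.0815]
orientation: [1.832, 2.551, -0.002]
contact_force: [-3.4, -1.9, 7.4]
grip_width: 0.0137
gripper_force: 31.5
t 3.95 tcp [ 0.5089 -0.1549  0.0815] yaw_y deg 18.62 z [ 0.    -0.002 -1.   ] w 0.0137 gf 31.501384377479553 F [-3.4 -1.9  7.4] M [-0.19  0.83 -0.04] q [ 0.51  0.48 -0.42  2.    0.29  0.72  0.24]
```

```bash
python3 -m jog '[{"rx":0,"ry":0,"rz":0.8,"x":0,"y":0,"z":0,"jaw":-1},{"rx":0,"ry":0,"rz":0.8,"x":0,"y":0,"z":0,"jaw":-1},{"rx":0,"ry":0,"rz":0.8,"x":0,"y":0,"z":0,"jaw":-1},{"rx":0,"ry":0,"rz":0.8,"x":0,"y":0,"z":0,"jaw":-1},{"rx":0,"ry":0,"rz":0.8,"x":0,"y":0,"z":0,"jaw":-1},{"rx":0,"ry":0,"rz":0.4,"x":0,"y":0,"z":0,"jaw":-1},{"rx":0,"ry":0,"rz":0,"x":0,"y":0,"z":0,"jaw":-1}]'; python3 st.py
python3 -m jog '[{"rx":0,"ry":0,"rz":0.3,"x":0,"y":0,"z":0,"jaw":-1},{"rx":0,"ry":0,"rz":0,"x":0,"y":0,"z":0,"jaw":-1}]' >/dev/null; python3 st.py
python3 -m jog '[{"rx":0,"ry":0,"rz":0.3,"x":0,"y":0,"z":0,"jaw":-1},{"rx":0,"ry":0,"rz":0,"x":0,"y":0,"z":0,"jaw":-1}]' >/dev/null; python3 st.py
```

```text
clock: 4.82
tcp_pos: [0.5096, -0.1543, 0.0816]
orientation: [0.741, 3.052, -0.001]
contact_force: [-1.7, 0.5, 6.4]
grip_width: 0.0133
gripper_force: 31.3
t 4.825 tcp [ 0.5096 -0.1543  0.0816] yaw_y deg 62.7 z [ 0.001 -0.001 -1.   ] w 0.0133 gf 31.273178458213806 F [-1.7  0.5  6.4] M [0.18 0.51 0.07] q [ 0.66  0.51 -0.6   1.99  0.42  0.76  0.9 ]
t 5.075 tcp [ 0.5096 -0.1542  0.0816] yaw_y deg 65.69 z [ 0.001 -0.001 -1.   ] w 0.0134 gf 31.24841272830963 F [-1.5  0.8  5.7] M [0.15 0.52 0.06] q [ 0.67  0.52 -0.62  1.99  0.43  0.76  0.94]
t 5.325 tcp [ 0.5097 -0.1543  0.0816] yaw_y deg 68.58 z [ 0.001 -0.    -1.   ] w 0.0135 gf 33.977837562561035 F [-1.5  0.4  5.1] M [ 0.3   0.43 -0.61] q [ 0.67  0.52 -0.63  1.99  0.43  0.77  0.99]
```

```bash
python3 -m jog '[{"rx":0,"ry":0,"rz":0.2,"x":0,"y":0,"z":0,"jaw":-1},{"rx":0,"ry":0,"rz":0,"x":0,"y":0,"z":0,"jaw":-1}]' >/dev/null; python3 st.py
python3 -m jog '[{"rx":0,"ry":0,"rz":-0.15,"x":0,"y":0,"z":0,"jaw":-1},{"rx":0,"ry":0,"rz":0,"x":0,"y":0,"z":0,"jaw":0.1},{"rx":0,"ry":0,"rz":0,"x":0,"y":0,"z":0,"jaw":0.1},{"rx":0,"ry":0,"rz":0,"x":0,"y":0,"z":0.5,"jaw":0.1},{"rx":0,"ry":0,"rz":0,"x":0,"y":0,"z":1,"jaw":0.1},{"rx":0,"ry":0,"rz":0,"x":0,"y":0,"z":1,"jaw":0.2},{"rx":0,"ry":0,"rz":0,"x":0,"y":0,"z":1,"jaw":0.2}]' >/dev/null; python3 st.py
```

```text
t 5.575 tcp [ 0.5097 -0.1543  0.0816] yaw_y deg 70.44 z [ 0.001  0.    -1.   ] w 0.0132 gf 48.240522500127554 F [-1.8  1.5  6.1] M [ 0.33  0.39 -1.27] q [ 0.68  0.52 -0.64  1.99  0.44  0.77  1.02]
t 6.45 tcp [ 0.5087 -0.1539  0.2921] yaw_y deg 69.23 z [-0. -0. -1.] w 0.051 gf 0.0 F [ 1.1 -1.2  0.6] M [-0.11 -0.01  0.05] q [ 0.81  0.27 -0.76  1.78  0.2   1.17  1.2 ]
```

```bash
python3 -m jog '[{"rx":0,"ry":0,"rz":0.06,"x":0.26,"y":0.9,"z":0,"jaw":0.5},{"rx":0,"ry":0,"rz":0.06,"x":0.26,"y":0.9,"z":0,"jaw":0.5},{"rx":0,"ry":0,"rz":0.06,"x":0.26,"y":0.9,"z":0,"jaw":0.5},{"rx":0,"ry":0,"rz":0.06,"x":0.26,"y":0.9,"z":0,"jaw":0.5},{"rx":0,"ry":0,"rz":0.06,"x":0.26,"y":0.9,"z":0,"jaw":0.5},{"rx":0,"ry":0,"rz":0.06,"x":0.26,"y":0.9,"z":0,"jaw":0.5},{"rx":0,"ry":0,"rz":0.06,"x":0.26,"y":0.87,"z":0,"jaw":0.5},{"rx":0,"ry":0,"rz":0,"x":0,"y":0,"z":0,"jaw":0.5}]' >/dev/null
python3 -m jog '[{"rx":0,"ry":0,"rz":0,"x":0,"y":0,"z":0,"jaw":0.5}]' >/dev/null; python3 st.py;python3 - <<'E'
from h import *
import pickle
P=camera_params('wrist');pickle.dump(P,open('w2.pkl','wb'))
im=save('wrist','pics/w2.png')
for X in [(.619,.222,.032),(.619,.222,.068)]: print(proj(P,X))
E
```

```text
t 7.575 tcp [0.6182 0.2217 0.2897] yaw_y deg 73.4 z [-0.001 -0.001 -1.   ] w 0.0642 gf 0.0 F [-0.5 -0.1  1. ] M [-0.   -0.02  0.01] q [ 0.12  0.52 -0.82  1.49  0.39  1.3   0.54]
(np.float64(314.3531544699667), np.float64(202.6866101870703))
(np.float64(314.3706017417015), np.float64(209.3331802924249))
```

View pics/w2.png

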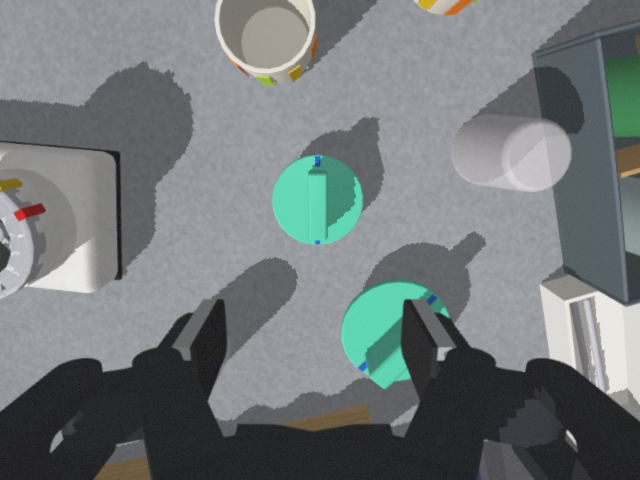

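Wrist view: the lid disc is at (317.5,200), and its bar is vertical in the image at x of about 317.5. Its marks are at (318,160) and (318,242). The yaw is good and the area around it is clear.

```bash
python3 - <<'E'
from h import *
import pickle
P=pickle.load(open('w2.pkl','rb'))
g=lambda u,v,z: atz(P,u,v,z)[:2]
d=lambda a,b:np.degrees(np.arctan2(*(a-b)[::-1]))
a,b=g(318,160,.032),g(318,242,.032);print((a+b)/2,d(a,b),g(317.5,200,.032))
im=cv2.imread('pics/w2.png');m=cv2.inRange(cv2.cvtColor(im,cv2.COLOR_BGR2HSV),(70,80,60),(95,255,255))
n,l,s,c=cv2.connectedComponentsWithStats(m);i=l[200,290]
k=cv2.findContours((l==i).astype('uint8'),0,2)[0][0];e=cv2.fitEllipse(k);print(e,g(*e[0],.032))
for v in (182,190,200,210,220,230):print(v,im[v,300:336,1])
E
```

```text
[0.61937773 0.22562237] 163.52947184476318 [0.61733377 0.22571309]
((317.1585388183594, 199.06674194335938), (88.56770324707031, 90.44828033447266), 85.20870971679688) [0.61635479 0.22565425]
182 [216 216 216 216 217 217 215 211 218 223 221 219 218 219 218 219 218 218
 216 216 217 215 215 214 212 192 160 134 138 137 138 139 137 140 140 140]
190 [216 216 216 215 215 217 215 211 216 220 221 219 218 218 218 217 218 216
 215 215 215 216 215 215 213 190 157 133 140 138 137 137 139 138 138 141]
200 [215 218 216 215 217 216 214 216 213 222 220 219 218 217 217 216 217 216
 218 215 215 214 214 214 211 187 158 133 136 137 141 139 141 137 137 138]
210 [215 215 215 214 215 214 215 215 210 222 220 218 218 215 217 216 216 215
 215 214 214 214 213 212 210 183 154 132 138 136 137 138 137 135 136 137]
220 [216 217 215 215 216 215 217 216 207 221 220 216 218 216 216 215 215 216
 213 214 214 211 212 212 207 182 155 129 133 135 137 138 136 135 137 138]
230 [217 216 215 216 215 214 216 215 207 223 220 217 217 217 216 216 215 214
 214 213 212 210 210 208 208 182 157 157 210 217 214 215 215 216 215 214]
```

```bash
python3 -m jog '[{"rx":0,"ry":0,"rz":0,"x":-0.02,"y":0.05,"z":-0.8,"jaw":0.2},{"rx":0,"ry":0,"rz":0,"x":0,"y":0,"z":-0.8,"jaw":0.2},{"rx":0,"ry":0,"rz":0,"x":0,"y":0,"z":-0.8,"jaw":0.2},{"rx":0,"ry":0,"rz":0,"x":0,"y":0,"z":-0.5,"jaw":0.2},{"rx":0,"ry":0,"rz":0,"x":0,"y":0,"z":0,"jaw":0.2},{"rx":0,"ry":0,"rz":0,"x":0,"y":0,"z":0,"jaw":0.2}]' >/dev/null; python3 st.py
```

```text
t 8.375 tcp [0.6181 0.2246 0.1178] yaw_y deg 73.29 z [ 0.002  0.001 -1.   ] w 0.0513 gf 0.0 F [0.4 1.2 0.4] M [ 0.01 -0.04  0.01] q [ 0.06  0.68 -0.74  1.66  0.53  1.01  0.43]
```

```bash
python3 -m jog '[{"rx":0,"ry":0,"rz":0.02,"x":-0.015,"y":0,"z":-0.65,"jaw":0.2},{"rx":0,"ry":0,"rz":0,"x":0,"y":0,"z":-0.64,"jaw":0.2},{"rx":0,"ry":0,"rz":0,"x":0,"y":0,"z":0,"jaw":0.2},{"rx":0,"ry":0,"rz":0,"x":0,"y":0,"z":0,"jaw":-1},{"rx":0,"ry":0,"rz":0,"x":0,"y":0,"z":0,"jaw":-1},{"rx":0,"ry":0,"rz":0,"x":0,"y":0,"z":0,"jaw":-1},{"rx":0,"ry":0,"rz":0,"x":0,"y":0,"z":0,"jaw":-1}]' 60; python3 st.py
```

```text
clock: 9.25
tcp_pos: [0.6178, 0.226, 0.0413]
orientation: [0.449, 3.106, 0.003]
contact_force: [-0.5, -0.3, 8.9]
grip_width: 0.0172
gripper_force: 59.8
t 9.25 tcp [0.6178 0.226  0.0413] yaw_y deg 73.56 z [ 0.004  0.001 -1.   ] w 0.0172 gf 59.84103083610535 F [-0.5 -0.3  8.9] M [-0.06  0.11 -0.07] q [ 0.03  0.77 -0.69  1.7   0.6   0.89  0.37]
```

```bash
python3 -m jog '[{"rx":0,"ry":0,"rz":0,"x":0,"y":0,"z":0.3,"jaw":-1},{"rx":0,"ry":0,"rz":0,"x":0,"y":0,"z":0.8,"jaw":-1},{"rx":0,"ry":0,"rz":0,"x":0,"y":0,"z":0.9,"jaw":-1},{"rx":0,"ry":0,"rz":0,"x":0,"y":0,"z":0.8,"jaw":-1},{"rx":0,"ry":0,"rz":0,"x":0,"y":0,"z":0,"jaw":-1},{"rx":0,"ry":0,"rz":0,"x":0,"y":0,"z":0,"jaw":-1}]'; python3 - <<'E'
from h import *
import pickle
P=camera_params('wrist');o=get_obs()
im=cv2.cvtColor(save('wrist','pics/w3.png'),cv2.COLOR_RGB2BGR)
R=Ro.from_rotvec(o['orientation']).as_matrix();T=o['tcp_pos']
for X in ([0,0,-.0147+.024],): print('expected disc centre',proj(P,T+R@X))
c=T+R@[0,0,.0093]; 
th=np.linspace(0,6.283,60)
m=cv2.inRange(cv2.cvtColor(im,cv2.COLOR_BGR2HSV),(70,80,60),(95,255,255))
for a in th: 
    u,v=proj(P,c+R@[.045*np.cos(a),.045*np.sin(a),0]); 
    if 0<u<640 and 0<v<480: im[int(v),int(u)]=(0,0,255)
cv2.imwrite('pics/w3m.png',im)
E
```

```text
clock: 10.0
tcp_pos: [0.6157, 0.2247, 0.2068]
orientation: [-0.449, -3.109, 0.001]
contact_force: [-0.4, -1.5, -2.2]
grip_width: 0.017
gripper_force: 58.9
expected disc centre (np.float64(313.3882976085254), np.float64(304.2431551076325))
```

View pics/w3m.png

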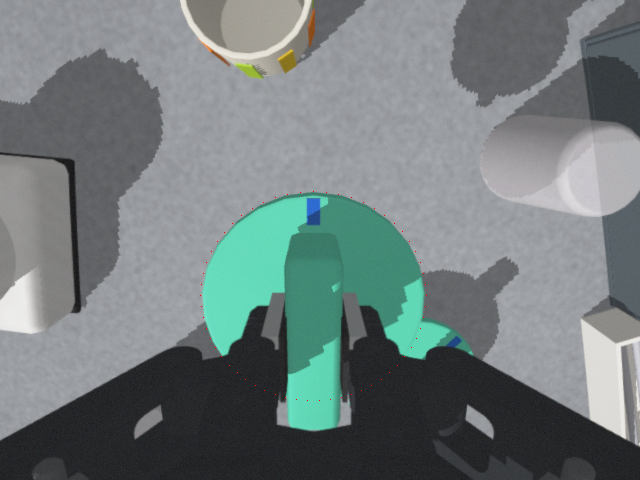

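Held view: the disc outline (top edge at y of about 193) coincides with the outline predicted for a lid centred on the tool axis, so the grasp is centred and upright.

```bash
python3 -m jog '[{"rx":0,"ry":0,"rz":-0.1,"x":-0.17,"y":-0.76,"z":0.1,"jaw":-1},{"rx":0,"ry":0,"rz":-0.1,"x":-0.17,"y":-0.76,"z":0,"jaw":-1},{"rx":0,"ry":0,"rz":-0.1,"x":-0.17,"y":-0.76,"z":0,"jaw":-1},{"rx":0,"ry":0,"rz":-0.1,"x":-0.17,"y":-0.76,"z":0,"jaw":-1},{"rx":0,"ry":0,"rz":-0.1,"x":-0.17,"y":-0.76,"z":0,"jaw":-1},{"rx":0,"ry":0,"rz":-0.1,"x":-0.17,"y":-0.76,"z":0,"jaw":-1},{"rx":0,"ry":0,"rz":0,"x":0,"y":0,"z":0,"jaw":-1},{"rx":0,"ry":0,"rz":0,"x":0,"y":0,"z":0,"jaw":-1}]' >/dev/null; python3 st.py; python3 - <<'E'
from h import *
import pickle
pickle.dump(camera_params('wrist'),open('w4.pkl','wb'))
a=save('wrist','pics/w4.png'); b=save('side','pics/s4.png')
P=pickle.load(open('cams.pkl','rb'))['side'];print(proj(P,[.5533,-.0488,.125]))
E
```

```text
t 11.05 tcp [ 0.5543 -0.0481  0.2117] yaw_y deg 67.58 z [-0.002  0.001 -1.   ] w 0.0171 gf 59.19269621372223 F [ 0.1  0.7 -1.1] M [ 0.05 -0.01  0.03] q [ 0.6   0.41 -0.79  1.82  0.33  1.05  0.86]
(np.float64(335.9028603719322), np.float64(223.22454776818716))
```

```bash
python3 -m jog '[{"rx":0,"ry":0,"rz":-0.04,"x":-0.017,"y":-0.012,"z":-0.34,"jaw":-1},{"rx":0,"ry":0,"rz":0,"x":0,"y":0,"z":-0.34,"jaw":-1},{"rx":0,"ry":0,"rz":0,"x":0,"y":0,"z":0,"jaw":-1},{"rx":0,"ry":0,"rz":0,"x":0,"y":0,"z":0,"jaw":-1}]' >/dev/null; python3 st.py
python3 -m jog '[{"rx":0,"ry":0,"rz":0,"x":0,"y":0,"z":-0.08,"jaw":-1},{"rx":0,"ry":0,"rz":0,"x":0,"y":0,"z":-0.08,"jaw":-1},{"rx":0,"ry":0,"rz":0,"x":0,"y":0,"z":0,"jaw":-1}]' >/dev/null; python3 st.py
```

```text
t 11.65 tcp [ 0.5543 -0.0486  0.1722] yaw_y deg 67.23 z [ 0.  0. -1.] w 0.0171 gf 59.140859842300415 F [-0.2 -0.  -0.5] M [ 0.05 -0.1  -0.01] q [ 0.58  0.46 -0.77  1.86  0.38  0.98  0.82]
t 12.025 tcp [ 0.5537 -0.0492  0.1619] yaw_y deg 67.18 z [-0.001  0.    -1.   ] w 0.017 gf 59.16729032993317 F [-0.2 -0.4 -2.4] M [ 0.07 -0.02  0.01] q [ 0.57  0.47 -0.76  1.87  0.39  0.96  0.81]
```

```bash
python3 -m jog '[{"rx":0,"ry":0,"rz":0,"x":0,"y":0,"z":-0.08,"jaw":-1},{"rx":0,"ry":0,"rz":0,"x":0,"y":0,"z":0,"jaw":-1}]' >/dev/null; python3 st.py
python3 -m jog '[{"rx":0,"ry":0,"rz":0,"x":0,"y":0,"z":-0.08,"jaw":-1},{"rx":0,"ry":0,"rz":0,"x":0,"y":0,"z":-0.06,"jaw":-1},{"rx":0,"ry":0,"rz":0,"x":0,"y":0,"z":0,"jaw":-1}]' >/dev/null; python3 st.py
```

```text
t 12.275 tcp [ 0.5537 -0.0492  0.1571] yaw_y deg 67.18 z [-0.001  0.    -1.   ] w 0.0168 gf 59.16711151599884 F [-0.5 -1.4 -2.2] M [ 0.02 -0.01 -0.07] q [ 0.57  0.47 -0.76  1.87  0.4   0.95  0.8 ]
t 12.65 tcp [ 0.5537 -0.0492  0.1487] yaw_y deg 67.18 z [-0.001  0.    -1.   ] w 0.0172 gf 59.16722774505615 F [-1.2 -0.4 -1.8] M [ 0.01 -0.01  0.  ] q [ 0.56  0.48 -0.75  1.88  0.41  0.94  0.79]
```

Dropping cleanly; 6 mm to go.

```bash
python3 -m jog '[{"rx":0,"ry":0,"rz":0,"x":0,"y":0,"z":-0.08,"jaw":-1},{"rx":0,"ry":0,"rz":0,"x":0,"y":0,"z":0,"jaw":-1}]' >/dev/null; python3 st.py
python3 -m jog '[{"rx":0,"ry":0,"rz":0,"x":0,"y":0,"z":-0.03,"jaw":-1},{"rx":0,"ry":0,"rz":0,"x":0,"y":0,"z":0,"jaw":-1}]' >/dev/null; python3 st.py
```

```text
t 12.9 tcp [ 0.5537 -0.0492  0.1439] yaw_y deg 67.18 z [-0.001  0.    -1.   ] w 0.0168 gf 59.167327880859375 F [-0.4 -0.5 -1.5] M [-0.04  0.   -0.  ] q [ 0.56  0.49 -0.75  1.89  0.41  0.93  0.79]
t 13.15 tcp [ 0.5541 -0.0491  0.1426] yaw_y deg 67.18 z [ 0.  0. -1.] w 0.0167 gf 59.13552761077881 F [-0.4 -0.3 -1.8] M [ 0.03 -0.01  0.05] q [ 0.56  0.49 -0.75  1.89  0.42  0.92  0.79]
```

```bash
python3 -m jog '[{"rx":0,"ry":0,"rz":0,"x":0,"y":0,"z":-0.015,"jaw":-1},{"rx":0,"ry":0,"rz":0,"x":0,"y":0,"z":0,"jaw":-1}]' >/dev/null; python3 st.py
python3 -m jog '[{"rx":0,"ry":0,"rz":0,"x":0,"y":0,"z":-0.015,"jaw":-1},{"rx":0,"ry":0,"rz":0,"x":0,"y":0,"z":0,"jaw":-1}]' >/dev/null; python3 st.py
```

```text
t 13.4 tcp [ 0.5541 -0.0491  0.1424] yaw_y deg 67.18 z [ 0.    -0.001 -1.   ] w 0.0172 gf 60.16446232795715 F [-2.6  0.   5.3] M [-0.    0.57  0.04] q [ 0.56  0.49 -0.75  1.89  0.42  0.92  0.78]
t 13.65 tcp [ 0.5541 -0.0492  0.1423] yaw_y deg 67.17 z [ 0.    -0.001 -1.   ] w 0.0169 gf 61.27429962158203 F [-6.6 -2.  13.7] M [ 0.07  1.23 -0.  ] q [ 0.56  0.49 -0.75  1.89  0.42  0.92  0.78]
```

Flush, with first contact at the expected 0.1424. I'll ease the push slightly and twist clockwise.

```bash
python3 -m jog '[{"rx":0,"ry":0,"rz":-0.5,"x":0,"y":0,"z":0.01,"jaw":-1},{"rx":0,"ry":0,"rz":-0.5,"x":0,"y":0,"z":0,"jaw":-1},{"rx":0,"ry":0,"rz":0,"x":0,"y":0,"z":0,"jaw":-1}]' >/dev/null; python3 st.py
python3 -m jog '[{"rx":0,"ry":0,"rz":-0.5,"x":0,"y":0,"z":0,"jaw":-1},{"rx":0,"ry":0,"rz":-0.5,"x":0,"y":0,"z":0,"jaw":-1},{"rx":0,"ry":0,"rz":0,"x":0,"y":0,"z":0,"jaw":-1}]' >/dev/null; python3 st.py
```

```text
t 14.025 tcp [ 0.555  -0.0481  0.1423] yaw_y deg 57.27 z [ 0.003  0.001 -1.   ] w 0.0168 gf 60.218074321746826 F [0.1 2.5 6. ] M [ 0.67 -0.1  -0.02] q [ 0.53  0.48 -0.71  1.89  0.39  0.91  0.63]
t 14.4 tcp [ 0.5551 -0.0484  0.1423] yaw_y deg 47.3 z [ 0.003  0.    -1.   ] w 0.0171 gf 60.29039740562439 F [-0.4  1.5  6.4] M [ 0.53 -0.23 -0.01] q [ 0.5   0.47 -0.67  1.89  0.37  0.9   0.48]
```

The spring's moment doesn't show in the reading, so I'll look before going on.

```bash
python3 - <<'E'
from h import *
w=save('wrist','pics/w5.png'); s=save('side','pics/s5.png'); t=save('top','pics/t5.png')
z=lambda im,y0,y1,x0,x1,f:cv2.resize(im[y0:y1,x0:x1],f,interpolation=cv2.INTER_CUBIC)
a=z(w,120,440,100,540,(800,360)); a=cv2.resize(w[140:420,120:520],(400,280))
b=z(s,170,282,270,430,(400,280)); c=z(t,190,300,285,425,(400,300))
im=np.vstack([np.hstack([a,b]),np.hstack([c,np.zeros_like(c)])])
cv2.imwrite('pics/m5.png',im[:,:,::-1]); o=get_obs();print(o['moment'],o['contact_force'])
P=camera_params('wrist')
T=np.array(o['tcp_pos'])
E
```

```text
[ 0.54082373 -0.17855341  0.02631362] [-0.25909104  0.89944506  5.94940351]
```

View pics/m5.png

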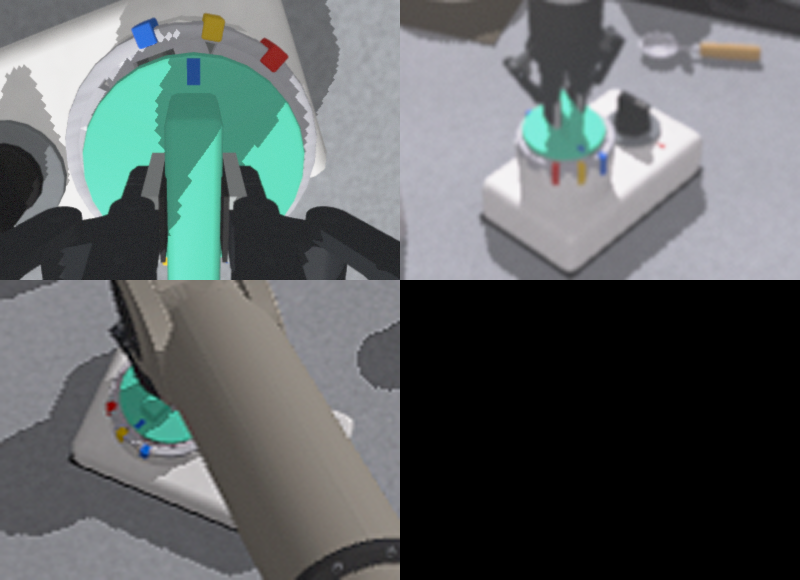

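The pin is under the collar. The lid's blue mark, at (193,72) in the wrist panel, lies about two thirds of the way from the blue rim mark (145) to the yellow (212), so the lid follows the gripper without slipping. The remaining turn is about 12.7°.

```bash
python3 -m jog '[{"rx":0,"ry":0,"rz":-0.5,"x":0,"y":0,"z":0,"jaw":-1},{"rx":0,"ry":0,"rz":-0.4,"x":0,"y":0,"z":0,"jaw":-1},{"rx":0,"ry":0,"rz":-0.37,"x":0,"y":0,"z":0,"jaw":-1},{"rx":0,"ry":0,"rz":0,"x":0,"y":0,"z":0,"jaw":-1},{"rx":0,"ry":0,"rz":0,"x":0,"y":0,"z":0,"jaw":-1}]' >/dev/null; python3 st.py
python3 - <<'E'
from h import *
w=save('wrist','pics/w6.png')
cv2.imwrite('pics/m6.png',cv2.resize(w[120:440,100:540],(800,582),interpolation=cv2.INTER_CUBIC)[:,:,::-1])
P=camera_params('wrist')
cc=np.array([.5545,-.0487,.122])
for n,a in(('blue',-22.8),('yel',-52.8)):print(n,[(u-100)*800/440 if i==0 else (u-120)*582/320 for i,u in enumerate(proj(P,cc+.052*np.array([np.cos(np.radians(a+180)),np.sin(np.radians(a+180)),0])))])
E
```

```text
t 15.175 tcp [ 0.555  -0.0489  0.1423] yaw_y deg 34.64 z [ 0.002 -0.    -1.   ] w 0.017 gf 60.36912560462952 F [-0.3  2.   6.9] M [ 0.31 -0.09  0.08] q [ 0.46  0.46 -0.62  1.89  0.34  0.89  0.28]
blue [np.float64(256.63841299967686), np.float64(127.5690782558293)]
yel [np.float64(374.0055129987055), np.float64(89.67730189238578)]
```

View pics/m6.png

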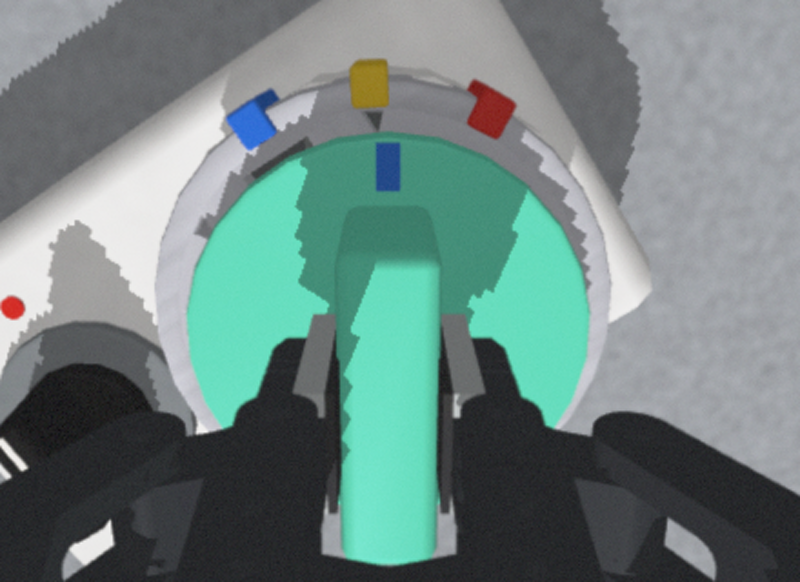

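Final view: the lid's blue mark at (388,166) sits about 3° past the yellow mark (370,85), which is the expected play, and far from red (490,108). The dial's white pointer line is parallel to the direction of its red dot. The lid is still flush and held, so I'm handing in.

```bash
python3 -c "
from bench import r
print(r.hand_in())"
```

```text
the job is handed in; nothing more can be done
None
```

Job handed in at about 15 s: the dial is at its anticlockwise stop, and the lid is flush and held at the yellow half-way mark (32.5° of lid turn, about 29° of ring after play); the spring's push barely showed in the wrist moment (0.08 N m against 0.17 expected), so I judged that position from the pictures.

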